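# Close the slanted flask: hang up its stirrer, seat its stopper

## Robot

A 6-joint arm with a two-finger parallel gripper is mounted at the origin on the work surface. World frame = base frame: x ahead of the robot, y to its left, z up, the work surface at z = 0. Lengths are in m, angles in degrees, forces in N, time in s.
With the tool pointing down it reaches from about 0.4 to 0.925 m from the base axis. Payload 12.5 kg.
Tool frame: the origin (TCP) lies between the finger pads; the fingertips stand 8 mm ahead of it and the grasp point (between the pads) lies 11 mm behind it; z points along the fingers, x is the direction in which the jaws open and shut, and the axes are right-handed (so a half turn about z gives the same grasp; the last joint's range is limited). The gripper opens to 95 mm and grips with 3 to 60 N. Pads are 20 mm wide; open, the fingers measure 119 mm over their backs; the gripper's body (75 mm by 180 mm) begins 59 mm behind the grasp point.
Start: joints at [63.163, 28.126, 89.318, -0, 62.55, -6.05], TCP at [0.222, 0.584, 0.223] pointing down, gripper open.
Joint ranges: [-177.58, 177.58], [-47.91, 125.51], [2.72, 160], [-65.01, 245.01], [3.68, 167.84], [-153.87, 153.87]. Speed limits (degrees/s): [127.2, 127.2, 159.86, 180, 180, 180].

## Interface

Orientations are given as [roll, pitch, yaw] about the fixed x, y, z axes, in that order (R = Rz(yaw) Ry(pitch) Rx(roll)).
In Python, from station import ctrl gives the robot as it stands.
- The arm moves only by the tool jog_arm, never from a script. Its argument "series" is a list of rows, each a list of 3 entries, a list of its own where there are three numbers: the shift along the tool's x, y, z in m, then the turn, a rotation vector about the tool's x, y, z in degrees, then the gripper's target within -1 to 1 (shut at 1, half-way at 0, fully open at -1). In form: [[[dx, dy, dz], [rx, ry, rz], grip], ...]. A call has 1 to 20 rows; each row is the pose to reach, as a shift and turn from the pose commanded when the call began, along the tool's axes at that moment; what a row does not reach only later rows make up. A row lasts 1/8 s, in which the tool goes at most 62.5 mm and 10.7 degrees, less where a joint would pass 70% of its speed; a pose out of reach is approached as far as the arm can. A call with a gripper value outside its range is refused whole. The fingers move at their own pace and stop on an object; the grip force is fixed at half the most. Time passes only in rows, so rows that repeat a pose let the fingers close. It gives the time, the measured TCP pose, the force and the opening at its end, in the units of the state.
- ctrl.get_state(): the state, without advancing time (a new reading comes with each control period).
- ctrl.get_image(name): name is "scene" or "top"; returns a dict with "frame" (420x560x3 uint8, red, green, blue), "mtx" (3x3 intrinsics, pixels), "R" (3x3) and "t" (3): a world point X has camera coordinates R X + t. Camera axes: x right, y down, z forward; pixel columns grow to the right and rows downward; lengths in m; the calibration is good to about 2 mm. A picture is of the moment at which its call begins. There is no depth.
- ctrl.hand_in(): hands the job in, once; it reports no verdict.
The state is a dict: "time": time; "q": joint angles; "qd": joint speeds; "tau": joint torques, N m; "tcp_pos": TCP position; "ee_rot": TCP orientation; "ft_force": force on the tool from outside, world axes, zero at the start; "ft_torque": the same for the moment, N m; "gripper_width": opening from 0.0 (shut) to 1.0 (fully open).
Only numpy, scipy, OpenCV 4.12 (cv2) and the standard library are available. Lean on these libraries where they do the work, as an engineer would, in place of code of your own. Each camera call takes 0.05 s, during which the arm holds its last target. There are 200 camera calls.

## Task

Draw the stirrer out of the slanted flask and hang it in the empty middle place of the hook rack, upright with its collar resting on both prongs, without knocking the two tools beside it. Then close the flask with the smaller of the two stoppers, set fully home so that its flange sits flush on the flask's rim. Leave the larger stopper and the other things on the bench where they are, and let go of everything.

Things in the scene. Friction and masses are not known exactly. Their poses are not given: they have to be found in the camera images.
- flask: amber glass flask fixed at a slant in its stand; round body 84 mm wide. Origin: centre of the mouth (rim plane), 135 mm above the bench; z points out of the neck along its axis, leaned 30 degrees from vertical, roughly towards the robot. Neck 52 mm long, bore 27 mm, outside 35 mm; rim flat, square to the axis. It does not move.
- stand: grey base plate, 150 x 110 mm and 12 mm thick, with cork cup and two thin steel arms that hold the flask; nothing of it comes within 35 mm of the rim. Origin: on the bench, plumb under the mouth's centre; z up, the neck leans to its -x side. Fixed.
- stirrer: hand stirrer, round about its z axis, 0.15 kg. Origin: on the axis at the underside of its steel collar (44 mm across, 5 mm thick). Above: black handle 16 mm in diameter, top 55 mm over the origin. Below: cone 23 to 10 mm over 14 mm, then a 10 mm shaft. z points along the handle. It starts in the flask, collar resting on the rim, axis along the neck.
- stirrer_tip (a point): lower end of the stirrer's shaft, on its axis, 78 mm below its origin
- rack_place (a point): empty middle place of the hook rack, 130 mm above the bench: midway between its two prongs at the height of their tops, where the origin of a hung stirrer lies. x points along the prongs from their open ends (robot's side) to the rail, z up. The shaft goes in between the prongs from the open end or from above, then the collar rests on both prongs. Fixed.
- rack: hook rack, fixed; origin on the bench under the middle place, axes as there. Three places along y, 70 mm apart. Prongs: 8 mm steel bars, 28 mm clear between a pair; their open ends at x = -30 to -38 mm turn up and stand 10 mm above the prongs' tops; rail at x = 34 to 46 mm, no higher than the prongs. Base plate 90 x 260 mm, 10 mm thick, x = 0 to 90 mm.
- whisk: loose tool hanging in the rack's place on the -y side; collar and handle as on the stirrer, bulbous head below. Origin at the underside of its collar, z up. Not to be knocked.
- paddle: loose tool hanging in the rack's place on the +y side; collar and handle as on the stirrer, flat blade below. Origin at the underside of its collar, z up. Not to be knocked.
- stopper: smaller dark rubber stopper, about 0.05 kg, hanging by its flange in a fixed white tube (48 mm wide, 42 mm high, bore 29 mm). Origin: on its axis at the underside of the flange (36 mm across, 5 mm thick). Above: grip head 24 mm in diameter, top 33 mm over the origin; below: plug 30 mm long, 23 to 14 mm. z along the head. Seated, origin and z agree with the flask's.
- big_stopper: larger rubber stopper, too big for the flask, hanging likewise in a fixed white tube 60 mm wide: flange 50 mm, head 36 mm in diameter, 30 mm high. Origin at the underside of the flange, z up. It stands about 80 to 185 mm from the smaller one, to its left or right. To be left alone.
- beaker: white ceramic beaker 60 mm wide and 60 mm high, loose bystander; origin: centre of its underside
- union: brass pipe fitting 28 mm wide and 40 mm high, standing loose, bystander; origin: centre of its underside
- cap_tin: flat round aluminium tin, 60 mm wide and 26 mm high, loose bystander; origin: centre of its underside
Mind the look-alikes: they are no part of the job. Leave any yellow look-alike of the stand alone.

How it is judged:
By the outcome, as a careful person would: the job done as asked, in the order asked, and still so for the second after the job is handed in, with the robot touching nothing.
It also fails if it takes over 64 s, if anything falls off the work surface, if the arm or the gripper's body presses on something with over 40 N, if the wrist force passes 120 N, or if a joint passes its speed limit or range.

## Working session

There is one attempt and no reset: what is moved stays moved. The work goes in short steps, Python scripts to look and compute and a tool call to move; the robot and the scene stay as the last step left them, time stands still between calls to the robot, and variables do not carry over. Pictures are saved under pics/ and viewed, about 8 in all and at most 12, crops included, and the job is handed in when it is done.

Besides the shell and the picture viewer there is one more tool, called after "Emit:" as name(argument=value, ...) on one line, values as JSON. jog_arm: Moves the arm, as the interface text tells. Its arguments: {"type":"object","properties":{"series":{"type":"array","items":{"type":"array"}}},"required":["series"]}

```bash
mkdir -p pics; ls
python3 - <<'E'
from station import ctrl
import cv2,numpy as np,pickle
d={}
for n in("scene","top"):
    i=ctrl.get_image(n);d[n]=i;cv2.imwrite(f"pics/{n}0.png",cv2.resize(i["frame"][:,:,::-1],(800,600),interpolation=cv2.INTER_CUBIC))
    print(n,i["mtx"].tolist(),np.round(-i["R"].T@i["t"],3),np.round(i["R"],3).tolist())
pickle.dump(d,open("i0.pkl","wb"))
s=ctrl.get_state();print(s)
E
```

```text
pics
scene [[394.24259892986953, 0.0, 276.39511642187637], [0.0, 394.24259892986953, 204.32399324981506], [0.0, 0.0, 1.0]] [1.382 0.129 1.027] [[-0.246, 0.969, 0.012], [0.725, 0.193, -0.661], [-0.643, -0.154, -0.75]]
top [[403.73129477223307, 0.0, 272.26709191923294], [0.0, 403.73129477223307, 207.98660404889515], [0.0, 0.0, 1.0]] [ 0.502 -0.051  1.049] [[0.022, -1.0, 0.01], [-0.997, -0.022, -0.073], [0.074, -0.008, -0.997]]
{'time': 0.1, 'q': array([ 6.31618892e+01,  2.81626339e+01,  8.93470989e+01, -1.29886931e-03,
        6.25501555e+01, -6.05073515e+00]), 'qd': array([-0.00909357, -0.00747816, -0.04229383, -0.05702994, -0.05985472,
       -0.0006586 ]), 'tau': array([ 3.72482085e-03, -6.13624334e+01, -2.58607274e+01,  6.94238045e-02,
        4.69998317e-02, -1.69074320e-05]), 'tcp_pos': array([0.22170259, 0.58412757, 0.22209635]), 'ee_rot': array([-1.79994833e+02,  5.96760587e-02,  6.92132264e+01]), 'ft_force': array([-0.36302425, -0.22634655,  0.54092078]), 'ft_torque': array([ 0.01386726, -0.00832975, -0.04320094]), 'gripper_width': 1.0024867394397563}
```

View pics/scene0.png

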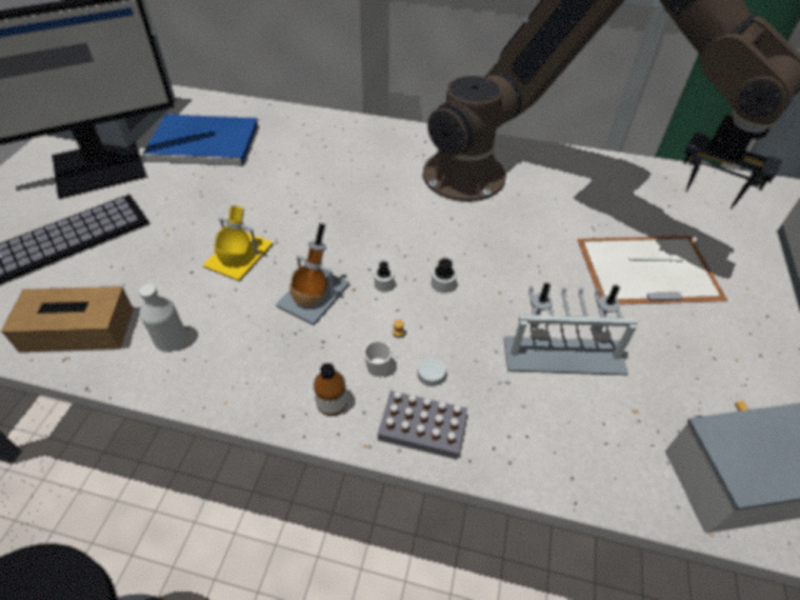

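View pics/top0.png

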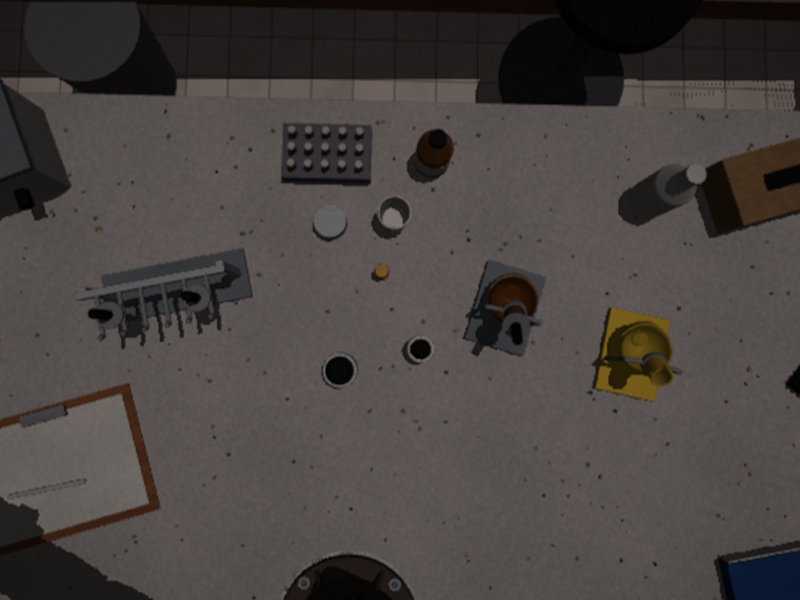

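The scene view shows the amber flask with the stirrer at (315,270), the yellow look-alike at (235,245), and an amber bottle at (330,385). The small stopper is at (384,275), the big one at (444,272), and the rack at (570,335). In the top view the flask is at (513,310), the small stopper at (420,349), the big one at (340,370), and the rack at (170,290). The flask meant is the amber one on the grey plate, because it leans and holds the stirrer. The stopper meant is the one with the smaller tube. I'll confirm both in an enlarged crop.

Run:
```python
import cv2,numpy as np,pickle
d=pickle.load(open("i0.pkl","rb"))
def c(n,x,y,w,h):
    f=d[n]["frame"][y:y+h,x:x+w,::-1]
    f=np.clip(f.astype(float)*(1.8 if n=="top" else 1.1),0,255).astype(np.uint8)
    return cv2.resize(f,(400,300),interpolation=cv2.INTER_CUBIC)
im=np.vstack([np.hstack([c("scene",190,150,80,60),c("top",290,175,100,75)]),np.hstack([c("scene",350,190,100,75),c("top",50,165,132,99)])])
cv2.imwrite("pics/c1.png",im)
```

```text
(no output)
```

View pics/c1.png

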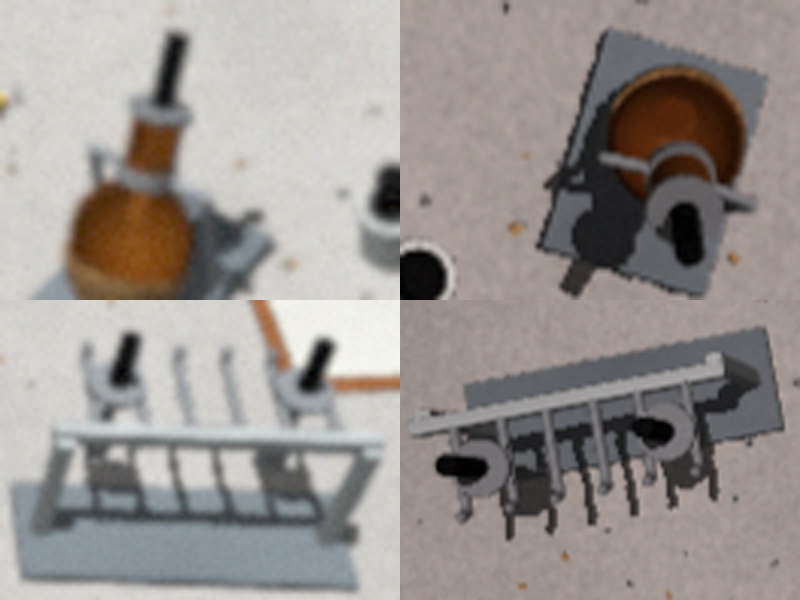

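The crops confirm the amber flask holding the stirrer on the grey plate (collar at scene crop (160,112)), the small stopper, and the rack with its middle pair empty (tips at scene crop (180,352) and (228,352)). Next I fit the poses from these points.

```bash
cat > h.py <<'E'
import cv2,numpy as np,pickle
from scipy.optimize import least_squares
d=pickle.load(open("i0.pkl","rb"))
def proj(n,X):
    i=d[n];c=i["R"]@np.asarray(X)+i["t"];p=i["mtx"]@c;return p[:2]/p[2]
def ray(n,uv,z):
    i=d[n];v=i["R"].T@np.linalg.solve(i["mtx"],[*uv,1]);o=-i["R"].T@i["t"];return o+v*(z-o[2])/v[2]
C1=lambda u,v:("scene",(190+u/5-.4,150+v/5-.4))
C2=lambda u,v:("top",(290+(u-400)/4-.4,175+v/4-.4))
C3=lambda u,v:("scene",(350+u/4-.4,190+(v-300)/4-.4))
C4=lambda u,v:("top",(50+(u-400)*.33-.3,165+(v-300)*.33-.3))
def fit(obs,f,p0):
    def r(p): return np.concatenate([proj(n,f(p,l))-uv for (n,uv),l in obs])
    s=least_squares(r,p0,loss="soft_l1");return s.x,np.round(r(s.x).reshape(-1,2),1).tolist()
def Rz(a):return np.array([[np.cos(a),-np.sin(a),0],[np.sin(a),np.cos(a),0],[0,0,1]])
E
python3 - <<'E'
from h import *
# plate
P=[C2(605,30),C2(768,75),C2(710,297),C2(538,248)]
W=[ray(n,uv,.012) for n,uv in P]
for a,b in((2,1),(3,0),(0,1),(3,2)):
    v=W[b]-W[a];print("plate",np.hypot(*v[:2]).round(4),np.degrees(np.arctan2(v[1],v[0])).round(1))
print("centre",np.mean(W,0))
ob=[(C1(161,105),.005),(C1(177,37),.055),(C2(685,211),.005),(C2(690,254),.055)]
for n,z in(("scene",.14),("top",.14)):print([ray(*o[0],.139) for o in ob if o[0][0]==n][0])
g=lambda p,l:np.array([p[0],p[1],.135])+l*np.array([-.5*np.cos(p[2]),-.5*np.sin(p[2]),np.cos(np.pi/6)])
x,r=fit(ob,g,[.5,-.25,0]);print("mouth",x[:2],np.degrees(x[2]),r)
# rack
ob=[(C4(465,385),(.09,.13,.01)),(C4(765,328),(.09,-.13,.01)),(C4(785,428),(0,-.13,.01)),
(C4(557,496),(-.034,.018,.14)),(C4(606,487),(-.034,-.018,.14)),(C3(180,352),(-.034,-.018,.14)),(C3(228,352),(-.034,.018,.14)),
(C4(480,468),(0,.07,.135)),(C4(668,432),(0,-.07,.135)),(C3(12,485),(0.0,-.13,.01)),(C3(22,575),(.09,-.13,.01)),(C3(357,588),(.09,.13,.01))]
ob=[o for o in ob if o[0]!=C3(12,485)]
x,r=fit(ob,lambda p,l:np.array([p[0],p[1],0])+Rz(p[2])@np.array(l),[.55,.3,0]);print("rack",x[:2],np.degrees(x[2]),r)
# stoppers: head tops by dark blob, tubes by bright ring
f=d["top"]["frame"].astype(float)
for nm,(u,v),zr,zh in(("small",(294,244),.047,.075),("big",(238,259),.047,.077)):
    a=f[v-16:v+17,u-16:u+17];g=a.mean(2)
    m=(g<40).astype(np.uint8);n,l,s,c=cv2.connectedComponentsWithStats(m);k=1+np.argmax(s[1:,4])
    b=(g>np.median(g)*1.35).astype(np.uint8);ys,xs=np.nonzero(b)
    e=cv2.minEnclosingCircle(np.c_[xs,ys].astype(np.float32))
    print(nm,"dark",s[k],c[k]+[u-16,v-16],"ring",np.array(e[0])+[u-16,v-16],e[1], ray("top",np.array(e[0])+[u-16,v-16],.042),ray("top",c[k]+[u-16,v-16],.05))
E
```

```text
plate 0.1485 -14.4
plate 0.1479 -16.4
plate 0.1093 -104.2
plate 0.1144 -104.6
centre [ 0.56531471 -0.26893634  0.012     ]
[ 0.52523595 -0.26022122  0.139     ]
[ 0.53025238 -0.25914558  0.139     ]
mouth [ 0.5320814  -0.25982374] -16.57912126809362 [[-0.1, 0.9], [0.1, 0.0], [0.0, 0.2], [0.0, 0.1]]
rack [0.54828099 0.313903  ] 12.452718973004139 [[-0.4, -0.6], [0.3, -1.0], [-0.1, -0.0], [-0.6, 0.7], [-0.8, 0.6], [-0.5, -1.1], [-0.6, -0.7], [0.4, -0.3], [-0.2, -0.4], [-0.8, 0.2], [0.3, -0.2]]
small dark [  9  10  14  14 151] [293.77483444 244.04635762] ring [278. 228.] 0.0 [ 0.52703147 -0.07448006  0.042     ] [ 0.48816461 -0.11401453  0.05      ]
big dark [  6   7  19  19 298] [237.11744966 258.93624161] ring [222. 243.] 0.0 [0.48677934 0.06373845 0.042     ] [0.44872453 0.02454544 0.05      ]
```

```bash
cat > m.py <<'E'
import numpy as np
from scipy.spatial.transform import Rotation as Ro
from station import ctrl
PSI=np.radians(-16); AX=np.array([-.5*np.cos(PSI),-.5*np.sin(PSI),np.cos(np.pi/6)])
MOUTH=np.array([.531,-.2595,.135]); RACK=np.array([.548,.314,.13]); RY=12.45; STOP=np.array([.488,-.114,.042])
def along(axis,jaw):   # tool z = -axis, tool x ~ jaw
    z=-np.array(axis,float);x=np.array(jaw,float);x-=z*(x@z);x/=np.linalg.norm(x);return np.c_[x,np.cross(z,x),z]
def down(yaw): return Ro.from_euler("xyz",[180,0,yaw],degrees=True).as_matrix()
RF=along(AX,[-np.sin(PSI),np.cos(PSI),0])
def plan(*tg):
    s=ctrl.get_state();R0=Ro.from_euler("xyz",s["ee_rot"],degrees=True).as_matrix();p0=s["tcp_pos"]
    print("t",round(s["time"],2),"tcp",p0.round(4),s["ee_rot"].round(1),"F",s["ft_force"].round(1),"w",round(s["gripper_width"],3))
    for p,R in tg:
        print((R0.T@(np.array(p)-p0)).round(4).tolist(),Ro.from_matrix(R0.T@R).as_rotvec(degrees=True).round(2).tolist())
E
python3 -c "
from m import *
plan(([.45,.05,.42],down(69.2)),(MOUTH+.115*AX,RF),(MOUTH+.027*AX,RF))"
```

```text
t 0.1 tcp [0.2217 0.5841 0.2221] [-1.80e+02  1.00e-01  6.92e+01] F [-0.4 -0.2  0.5] w 1.002
[-0.4185, 0.403, -0.1975] [-0.01, 0.06, 0.01]
[-0.6838, 0.5313, -0.0118] [-29.99, 1.31, -4.66]
[-0.68, 0.5751, 0.0644] [-29.99, 1.31, -4.66]
```

Emit:
jog_arm(series=[[[-0.05, 0.05, -0.1], [0, 0, 0], -1], [[-0.05, 0.05, -0.15], [0, 0, 0], -1], [[-0.42, 0.4, -0.2], [0, 0, 0], -1], [[-0.42, 0.4, -0.2], [0, 0, 0], -1], [[-0.42, 0.4, -0.2], [0, 0, 0], -1], [[-0.42, 0.4, -0.2], [0, 0, 0], -1], [[-0.42, 0.4, -0.2], [0, 0, 0], -1], [[-0.42, 0.4, -0.2], [0, 0, 0], -1], [[-0.42, 0.4, -0.2], [0, 0, 0], -1], [[-0.42, 0.4, -0.2], [0, 0, 0], -1], [[-0.684, 0.531, -0.012], [-30, 1.3, -4.7], -1], [[-0.684, 0.531, -0.012], [-30, 1.3, -4.7], -1], [[-0.684, 0.531, -0.012], [-30, 1.3, -4.7], -1], [[-0.684, 0.531, -0.012], [-30, 1.3, -4.7], -1], [[-0.684, 0.531, -0.012], [-30, 1.3, -4.7], -1], [[-0.684, 0.531, -0.012], [-30, 1.3, -4.7], -1], [[-0.684, 0.531, -0.012], [-30, 1.3, -4.7], -1], [[-0.684, 0.531, -0.012], [-30, 1.3, -4.7], -1], [[-0.684, 0.531, -0.012], [-30, 1.3, -4.7], -1]])

```text
time: 2.48
tcp_pos: [0.4755, -0.2429, 0.235]
ee_rot: [150.0, -0.0, 74.1]
ft_force: [0.6, -0.0, -0.0]
gripper_width: 0.998
```

Run:
```python
import h,cv2,numpy as np
from m import *
im=[]
for n,(x,y,w,hh) in(("scene",(180,130,80,60)),("top",(310,175,80,60))):
    i=ctrl.get_image(n);h.d[n]=i;f=i["frame"][:,:,::-1].copy()
    f=np.clip(f[y:y+hh,x:x+w]*(1.8 if n=="top" else 1.1),0,255).astype(np.uint8);f=cv2.resize(f,(400,300),interpolation=cv2.INTER_CUBIC)
    for l,c in((.005,(0,0,255)),(.055,(0,255,0)),(.115,(255,0,255))):
        p=(h.proj(n,MOUTH+l*AX)-[x,y]+.5)*5;cv2.circle(f,tuple(p.astype(int)),3,c,-1)
    im.append(f)
cv2.imwrite("pics/c2.png",np.hstack(im))
plan((MOUTH+.027*AX,RF))
```

```text
t 2.58 tcp [ 0.4756 -0.2427  0.2353] [149.9  -0.   74.1] F [ 0.4  0.5 -0.4] w 0.998
[-0.001, -0.0001, 0.0888] [0.07, -0.07, 0.08]
```

View pics/c2.png

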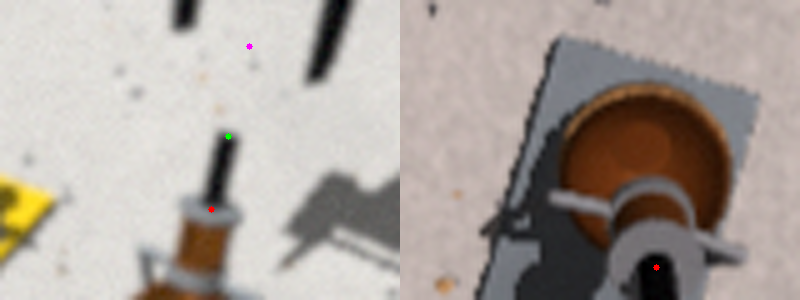

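The marked axis points land on the collar (211,209) and the handle top (229,136), and the fingertips straddle the axis. I advance and grip.

Emit:
jog_arm(series=[[[-0.001, 0, 0.03], [0, 0, 0], -1], [[-0.001, 0, 0.06], [0, 0, 0], -1], [[-0.001, 0, 0.089], [0, 0, 0], -1], [[-0.001, 0, 0.089], [0, 0, 0], -1], [[-0.001, 0, 0.089], [0, 0, 0], 1], [[-0.001, 0, 0.089], [0, 0, 0], 1], [[-0.001, 0, 0.089], [0, 0, 0], 1], [[-0.001, 0, 0.089], [0, 0, 0], 1], [[-0.001, 0, 0.089], [0, 0, 0], 1], [[-0.001, 0, 0.089], [0, 0, 0], 1], [[-0.001, 0, 0.089], [0, 0, 0], 1], [[-0.001, 0, 0.089], [0, 0, 0], 1]])

```text
time: 4.08
tcp_pos: [0.5197, -0.2563, 0.16]
ee_rot: [150.3, 0.0, 73.9]
ft_force: [-0.5, 0.2, 0.1]
gripper_width: 0.213
```

```bash
python3 -c "
from m import *
D=down(102.45)
plan((MOUTH+.14*AX,RF),(MOUTH+[0,.08,.28],D),(RACK+[0,0,.18],D))"
```

```text
t 4.08 tcp [ 0.5197 -0.2563  0.16  ] [150.3   0.   73.9] F [-0.5  0.2  0.1] w 0.213
[-0.0001, -0.0029, -0.1124] [-0.27, 0.07, -0.05]
[0.0767, 0.1175, -0.2266] [29.1, 7.44, -27.87]
[0.5557, -0.0389, -0.1954] [29.1, 7.44, -27.87]
```

Emit:
jog_arm(series=[[[0, 0, 0], [0, 0, 0], 1], [[0, 0, 0], [0, 0, 0], 1], [[0, 0, 0], [0, 0, 0], 1], [[0, 0, 0], [0, 0, 0], 1]])

```text
time: 4.58
tcp_pos: [0.5197, -0.2562, 0.16]
ee_rot: [150.3, 0.0, 73.9]
ft_force: [-0.0, -0.5, -0.8]
gripper_width: 0.167
```

```bash
python3 -c "
from m import *
D=down(102.45)
plan((MOUTH+.14*AX,RF),(MOUTH+[0,.08,.28],D),(RACK+[0,0,.18],D))"
```

```text
t 4.58 tcp [ 0.5197 -0.2562  0.16  ] [150.3   0.   73.9] F [-0.  -0.5 -0.8] w 0.167
[-0.0002, -0.0028, -0.1124] [-0.27, 0.07, -0.04]
[0.0767, 0.1175, -0.2266] [29.1, 7.43, -27.87]
[0.5557, -0.0389, -0.1953] [29.1, 7.43, -27.87]
```

Width 0.167 × 95 ≈ 16 mm, so the handle is gripped. I draw it out along the axis and then turn it upright.

Emit:
jog_arm(series=[[[0, 0, -0.02], [0, 0, 0], 1], [[0, 0, -0.05], [0, 0, 0], 1], [[0, 0, -0.08], [0, 0, 0], 1], [[0, 0, -0.11], [0, 0, 0], 1], [[0, 0, -0.13], [0, 0, 0], 1], [[0, 0, -0.14], [0, 0, 0], 1], [[0.04, 0.06, -0.18], [10, 2.5, -9.3], 1], [[0.077, 0.117, -0.227], [20, 5, -18.6], 1], [[0.077, 0.117, -0.227], [29.1, 7.4, -27.9], 1], [[0.077, 0.117, -0.227], [29.1, 7.4, -27.9], 1], [[0.077, 0.117, -0.227], [29.1, 7.4, -27.9], 1], [[0.077, 0.117, -0.227], [29.1, 7.4, -27.9], 1]])

```text
time: 6.08
tcp_pos: [0.5303, -0.179, 0.4142]
ee_rot: [180.0, 0.0, 102.3]
ft_force: [0.5, -0.7, -2.3]
gripper_width: 0.163
```

```bash
python3 -c "
from m import *
D=down(102.45)
plan((RACK+[0,0,.22],D))"
```

```text
t 6.08 tcp [ 0.5303 -0.179   0.4142] [180.    0.  102.3] F [ 0.5 -0.7 -2.3] w 0.163
[0.4779, 0.1227, 0.0642] [0.04, 0.01, -0.1]
```

Emit:
jog_arm(series=[[[0.05, 0.013, 0], [0, 0, 0], 1], [[0.1, 0.026, 0], [0, 0, 0], 1], [[0.15, 0.039, 0], [0, 0, 0], 1], [[0.2, 0.051, 0], [0, 0, 0], 1], [[0.25, 0.064, 0], [0, 0, 0], 1], [[0.3, 0.077, 0], [0, 0, 0], 1], [[0.35, 0.09, 0], [0, 0, 0], 1], [[0.4, 0.103, 0], [0, 0, 0], 1], [[0.44, 0.113, 0.02], [0, 0, 0], 1], [[0.478, 0.123, 0.04], [0, 0, 0], 1], [[0.478, 0.123, 0.064], [0, 0, 0], 1], [[0.478, 0.123, 0.064], [0, 0, 0], 1], [[0.478, 0.123, 0.064], [0, 0, 0], 1], [[0.478, 0.123, 0.064], [0, 0, 0], 1]])

```text
time: 7.82
tcp_pos: [0.5477, 0.3136, 0.3521]
ee_rot: [179.9, 0.0, 102.4]
ft_force: [0.6, 0.4, -2.4]
gripper_width: 0.164
```

Run:
```python
import h,cv2,numpy as np
from m import *
im=[]
T=h.Rz(np.radians(RY));s=ctrl.get_state();O=s["tcp_pos"]-[0,0,.027]
for n,(x,y,w,hh) in(("scene",(330,140,132,99)),("top",(50,150,132,99))):
    i=ctrl.get_image(n);h.d[n]=i;f=i["frame"][:,:,::-1].copy()
    f=np.clip(f[y:y+hh,x:x+w]*(1.8 if n=="top" else 1.1),0,255).astype(np.uint8);f=cv2.resize(f,(400,300),interpolation=cv2.INTER_CUBIC)
    def dot(P,c):
        p=(h.proj(n,P)-[x,y]+.5)*400/132;cv2.circle(f,tuple(p.astype(int)),2,c,-1)
    dot(O,(0,0,255));dot(O-[0,0,.078],(0,255,0))
    for l in((-.034,.018,.01),(-.034,-.018,.01),(0,.07,.005),(0,-.07,.005)):dot(RACK+T@l,(255,0,255))
    im.append(f)
cv2.imwrite("pics/c3.png",cv2.resize(np.hstack(im),(800,300)))
plan((RACK+[0,0,.06],down(102.45)),(RACK+[0,0,.027],down(102.45)))
```

```text
t 7.92 tcp [0.5476 0.3138 0.3517] [179.9   0.  102.4] F [ 0.2 -0.  -2. ] w 0.165
[0.0001, 0.0003, 0.1617] [0.08, 0.02, -0.02]
[0.0001, 0.0002, 0.1947] [0.08, 0.02, -0.02]
```

View pics/c3.png

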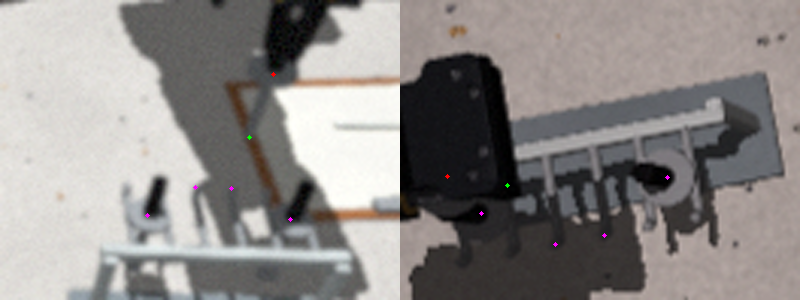

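The stirrer hangs straight (collar at (273,72), tip at (250,137)). The predicted prong tips and the neighbours' collars match the picture. I lower it to 18 mm above seated.

Emit:
jog_arm(series=[[[0, 0, 0.04], [0, 0, 0], 1], [[0, 0, 0.08], [0, 0, 0], 1], [[0, 0, 0.11], [0, 0, 0], 1], [[0, 0, 0.14], [0, 0, 0], 1], [[0, 0, 0.16], [0, 0, 0], 1], [[0, 0, 0.177], [0, 0, 0], 1], [[0, 0, 0.177], [0, 0, 0], 1], [[0, 0, 0.177], [0, 0, 0], 1], [[0, 0, 0.177], [0, 0, 0], 1]])

```text
time: 9.05
tcp_pos: [0.5477, 0.3142, 0.1747]
ee_rot: [179.9, 0.0, 102.5]
ft_force: [-0.1, -0.2, -1.1]
gripper_width: 0.16
```

Run:
```python
import h,cv2,numpy as np
from m import *
T=h.Rz(np.radians(RY))
n="scene";x,y,w,hh=350,170,120,90
i=ctrl.get_image(n);h.d[n]=i
f=cv2.resize(i["frame"][y:y+hh,x:x+w,::-1],(800,600),interpolation=cv2.INTER_CUBIC)
s=ctrl.get_state();O=s["tcp_pos"]-[0,0,.027]
def dot(P,c):
    p=(h.proj(n,P)-[x,y]+.5)*800/w;cv2.circle(f,tuple(p.astype(int)),3,c,-1)
dot(O,(0,0,255));dot(O-[0,0,.078],(0,255,0))
for l in((-.034,.018,.01),(-.034,-.018,.01),(0,.07,.005),(0,-.07,.005),(.03,.018,0),(.03,-.018,0)):dot(RACK+T@l,(255,0,255))
cv2.imwrite("pics/c4.png",f)
plan((RACK+[0,0,.027],down(102.45)))
```

```text
t 9.1 tcp [0.5476 0.3142 0.1746] [179.9   0.  102.5] F [ 1.1 -0.5 -2. ] w 0.167
[-0.0002, 0.0004, 0.0176] [0.06, 0.03, 0.02]
```

View pics/c4.png

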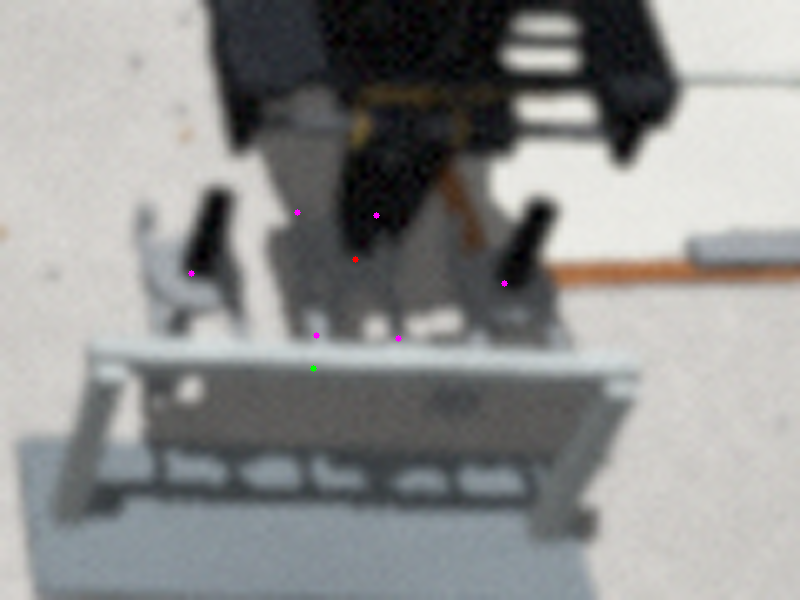

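The gripper's shadow covers the middle place. The neighbours' collars at (190,273) and (508,285) agree with the model, and the lit prong spot at (316,325) agrees too. I lower it gently.

Emit:
jog_arm(series=[[[0, 0, 0.005], [0, 0, 0], 1], [[0, 0, 0.01], [0, 0, 0], 1], [[0, 0, 0.014], [0, 0, 0], 1], [[0, 0, 0.016], [0, 0, 0], 1], [[0, 0, 0.016], [0, 0, 0], 1]])

```text
time: 9.72
tcp_pos: [0.5474, 0.314, 0.1578]
ee_rot: [-180.0, 0.0, 102.5]
ft_force: [-0.1, 0.4, -1.9]
gripper_width: 0.163
```

Emit:
jog_arm(series=[[[0, 0, 0.001], [0, 0, 0], 1], [[0, 0, 0.002], [0, 0, 0], 1], [[0, 0, 0.002], [0, 0, 0], 1]])

```text
time: 10.1
tcp_pos: [0.5476, 0.3141, 0.1576]
ee_rot: [179.9, 0.0, 102.5]
ft_force: [-4.2, -2.6, 13.9]
gripper_width: 0.166
```

Contact is at the expected height, so the collar is on the prongs. I ease the press, open halfway and retreat upward.

Emit:
jog_arm(series=[[[0, 0, -0.001], [0, 0, 0], 1], [[0, 0, -0.001], [0, 0, 0], 0.5], [[0, 0, -0.001], [0, 0, 0], 0.3], [[0, 0, -0.001], [0, 0, 0], 0.2], [[0, 0, -0.001], [0, 0, 0], 0.2], [[0, 0, -0.001], [0, 0, 0], 0.2], [[0, 0, -0.001], [0, 0, 0], 0.2]])

```text
time: 10.98
tcp_pos: [0.5474, 0.314, 0.1568]
ee_rot: [-180.0, 0.0, 102.5]
ft_force: [0.2, 0.2, 0.4]
gripper_width: 0.399
```

Emit:
jog_arm(series=[[[0, 0, -0.02], [0, 0, 0], 0.2], [[0, 0, -0.05], [0, 0, 0], 0.2], [[0, 0, -0.09], [0, 0, 0], 0.2], [[0, 0, -0.14], [0, 0, 0], 0.2], [[0, 0, -0.19], [0, 0, 0], 0], [[-0.06, -0.01, -0.19], [0, 0, 0], 0], [[-0.12, -0.03, -0.19], [0, 0, 0], 0], [[-0.18, -0.045, -0.19], [0, 0, 0], -0.4], [[-0.24, -0.06, -0.19], [0, 0, 0], -0.4]])

```text
time: 12.1
tcp_pos: [0.5402, 0.065, 0.3472]
ee_rot: [180.0, 0.1, 102.5]
ft_force: [1.1, 1.1, -0.4]
gripper_width: 0.654
```

Run:
```python
import h,cv2,numpy as np
from m import *
im=[]
for n,(x,y,w,hh) in(("scene",(350,180,100,75)),("top",(50,165,100,75)),("scene",(245,170,80,60)),("top",(270,220,60,45))):
    i=ctrl.get_image(n);h.d[n]=i
    f=np.clip(i["frame"][y:y+hh,x:x+w,::-1]*(1.8 if n=="top" else 1.1),0,255).astype(np.uint8);f=cv2.resize(f,(400,300),interpolation=cv2.INTER_CUBIC)
    if x in(245,270):
        for l in(.005,.033):
            p=(h.proj(n,STOP+[0,0,l])-[x,y]+.5)*400/w;cv2.circle(f,tuple(p.astype(int)),2,(0,0,255) if l>.01 else (0,255,0),-1)
    im.append(f)
cv2.imwrite("pics/c5.png",np.vstack([np.hstack(im[:2]),np.hstack(im[2:])]))
D=down(74.)
plan((STOP+[0,0,.12],D),(STOP+[0,0,.016],D))
```

```text
t 12.3 tcp [0.5406 0.066  0.3472] [180.    0.  102.3] F [-0.2  0.3  0. ] w 0.698
[-0.1645, -0.0899, 0.1853] [0.02, 0.03, 28.34]
[-0.1644, -0.0899, 0.2893] [0.02, 0.03, 28.34]
```

View pics/c5.png

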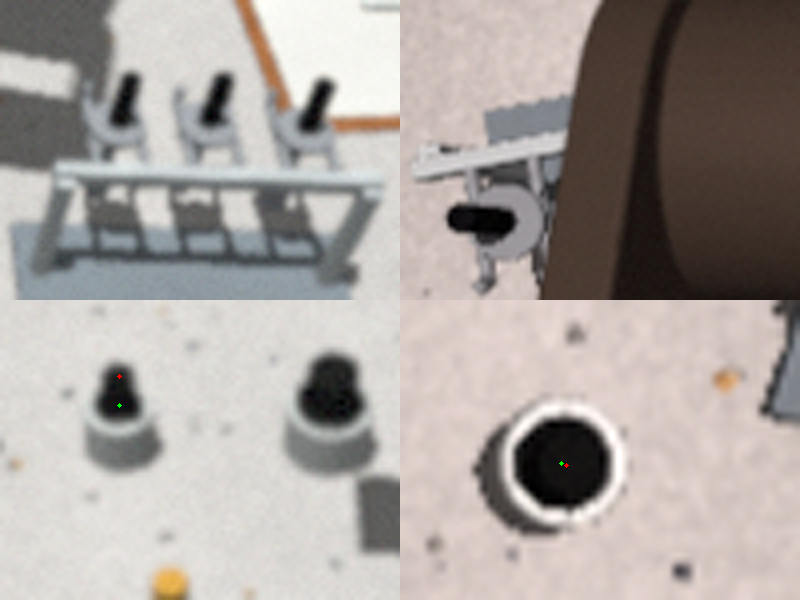

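The stirrer hangs in the middle place at (215,100), parallel to its neighbours, and the neighbours have not moved. The lower crops confirm the small stopper at (119,395), with the big one beside it at (330,395). I go to the small one.

Emit:
jog_arm(series=[[[-0.06, -0.03, 0], [0, 0, 10], -0.4], [[-0.11, -0.06, 0.03], [0, 0, 20], -0.4], [[-0.165, -0.09, 0.08], [0, 0, 28.3], -0.4], [[-0.165, -0.09, 0.14], [0, 0, 28.3], -0.4], [[-0.165, -0.09, 0.185], [0, 0, 28.3], -0.4], [[-0.165, -0.09, 0.22], [0, 0, 28.3], -0.4], [[-0.165, -0.09, 0.22], [0, 0, 28.3], -0.4], [[-0.165, -0.09, 0.22], [0, 0, 28.3], -0.4], [[-0.165, -0.09, 0.22], [0, 0, 28.3], -0.4], [[-0.165, -0.09, 0.22], [0, 0, 28.3], -0.4]])

```text
time: 13.55
tcp_pos: [0.4888, -0.1138, 0.1282]
ee_rot: [179.9, 0.1, 74.2]
ft_force: [0.4, 0.8, -0.1]
gripper_width: 0.7
```

```bash
python3 -c "
from m import *
plan((STOP+[0,0,.0165],down(74.)))"
```

```text
t 13.55 tcp [ 0.4888 -0.1138  0.1282] [1.799e+02 1.000e-01 7.420e+01] F [ 0.4  0.8 -0.1] w 0.7
[-0.0003, -0.0009, 0.0697] [0.13, 0.05, 0.19]
```

Emit:
jog_arm(series=[[[0, -0.001, 0.03], [0, 0, 0], -0.4], [[0, -0.001, 0.055], [0, 0, 0], -0.4], [[0, -0.001, 0.07], [0, 0, 0], -0.4], [[0, -0.001, 0.07], [0, 0, 0], -0.4], [[0, -0.001, 0.07], [0, 0, 0], 1], [[0, -0.001, 0.07], [0, 0, 0], 1], [[0, -0.001, 0.07], [0, 0, 0], 1], [[0, -0.001, 0.07], [0, 0, 0], 1], [[0, -0.001, 0.07], [0, 0, 0], 1], [[0, -0.001, 0.07], [0, 0, 0], 1], [[0, -0.001, 0.07], [0, 0, 0], 1], [[0, -0.001, 0.07], [0, 0, 0], 1], [[0, -0.001, 0.07], [0, 0, 0], 1]])

```text
time: 15.18
tcp_pos: [0.4875, -0.1137, 0.0572]
ee_rot: [180.0, 0.0, 74.2]
ft_force: [-0.2, -0.2, 5.7]
gripper_width: 0.247
```

```bash
python3 -c "
from m import *
plan((STOP+[0,0,.13],down(74.)),(MOUTH+.085*AX,RF),(MOUTH+.0165*AX,RF))"
```

```text
t 15.18 tcp [ 0.4875 -0.1137  0.0572] [180.    0.   74.2] F [-0.2 -0.2  5.7] w 0.247
[-0.0003, 0.0006, -0.1148] [0.03, 0.05, 0.18]
[-0.1284, 0.0392, -0.1513] [-29.97, -0.0, 0.19]
[-0.1285, 0.0734, -0.0919] [-29.97, -0.0, 0.19]
```

Emit:
jog_arm(series=[[[0, 0, -0.03], [0, 0, 0], 1], [[0, 0, -0.08], [0, 0, 0], 1], [[0, 0, -0.13], [0, 0, 0], 1], [[0, 0, -0.18], [0, 0, 0], 1], [[-0.03, 0, -0.2], [-10, 0, 0], 1], [[-0.07, 0.02, -0.2], [-20, 0, 0], 1], [[-0.1, 0.03, -0.2], [-30, 0, 0.2], 1], [[-0.128, 0.039, -0.18], [-30, 0, 0.2], 1], [[-0.128, 0.039, -0.151], [-30, 0, 0.2], 1], [[-0.128, 0.039, -0.151], [-30, 0, 0.2], 1], [[-0.128, 0.039, -0.151], [-30, 0, 0.2], 1]])

```text
time: 16.55
tcp_pos: [0.4903, -0.2471, 0.2089]
ee_rot: [150.0, -0.0, 74.0]
ft_force: [0.1, -0.6, 0.5]
gripper_width: 0.246
```

Run:
```python
import h,cv2,numpy as np
from m import *
im=[]
s=ctrl.get_state();R=Ro.from_euler("xyz",s["ee_rot"],degrees=True).as_matrix()
for n,(x,y,w,hh) in(("scene",(190,140,64,48)),("top",(320,185,64,48))):
    i=ctrl.get_image(n);h.d[n]=i
    f=np.clip(i["frame"][y:y+hh,x:x+w,::-1]*(2.2 if n=="top" else 1.2),0,255).astype(np.uint8);f=cv2.resize(f,(400,300),interpolation=cv2.INTER_CUBIC)
    def dot(P,c):
        p=(h.proj(n,P)-[x,y]+.5)*400/w;cv2.circle(f,tuple(p.astype(int)),3,c,-1)
    O=s["tcp_pos"]-R[:,2]*-.0155
    dot(MOUTH,(0,0,255));dot(O,(255,0,255));dot(O+.03*R[:,2],(0,255,0))
    im.append(f)
cv2.imwrite("pics/c6.png",np.hstack(im))
plan((MOUTH+.0165*AX,RF))
```

```text
t 16.65 tcp [ 0.4905 -0.2471  0.2093] [149.9   0.   74. ] F [-0.1 -1.  -0.1] w 0.245
[-0.0007, -0.0006, 0.069] [0.09, 0.01, 0.03]
```

View pics/c6.png

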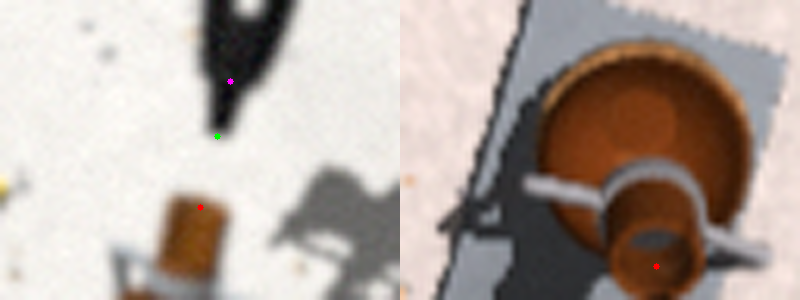

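The open mouth's centre is at (199,205), which agrees with the model to about 1 mm. The plug tip at (220,131) lies on the axis. I insert it.

Emit:
jog_arm(series=[[[-0.0005, 0, 0.015], [0, 0, 0], 1], [[-0.0005, 0, 0.03], [0, 0, 0], 1], [[-0.0005, 0, 0.042], [0, 0, 0], 1], [[-0.0005, 0, 0.05], [0, 0, 0], 1], [[-0.0005, 0, 0.057], [0, 0, 0], 1], [[-0.0005, 0, 0.062], [0, 0, 0], 1], [[-0.0005, 0, 0.062], [0, 0, 0], 1]])

```text
time: 17.52
tcp_pos: [0.5218, -0.2558, 0.1575]
ee_rot: [150.3, 0.1, 73.9]
ft_force: [-0.1, -0.6, 0.4]
gripper_width: 0.247
```

Emit:
jog_arm(series=[[[0, 0, 0.002], [0, 0, 0], 1], [[0, 0, 0.004], [0, 0, 0], 1], [[0, 0, 0.005], [0, 0, 0], 1], [[0, 0, 0.006], [0, 0, 0], 1], [[0, 0, 0.006], [0, 0, 0], 1]])

```text
time: 18.15
tcp_pos: [0.5246, -0.2564, 0.1531]
ee_rot: [150.5, 0.1, 73.8]
ft_force: [-6.7, -1.4, 0.1]
gripper_width: 0.247
```

```bash
python3 -c "
from m import *
plan((MOUTH+.0165*AX,RF))
print(ctrl.get_state()['ft_force']@AX)"
```

```text
t 18.15 tcp [ 0.5246 -0.2564  0.1531] [1.505e+02 1.000e-01 7.380e+01] F [-6.7 -1.4  0.1] w 0.247
[-0.0012, -0.003, 0.0027] [-0.49, 0.21, -0.12]
3.122572140427546
```

The plug touches the bore sideways because the TCP is 3 mm off in tool y. I correct that and continue.

Emit:
jog_arm(series=[[[-0.001, -0.0015, 0], [-0.3, 0.1, 0], 1], [[-0.001, -0.003, 0], [-0.5, 0.2, 0], 1], [[-0.001, -0.003, 0.001], [-0.5, 0.2, 0], 1], [[-0.001, -0.003, 0.002], [-0.5, 0.2, 0], 1], [[-0.001, -0.003, 0.003], [-0.5, 0.2, 0], 1], [[-0.001, -0.003, 0.003], [-0.5, 0.2, 0], 1]])

```text
time: 18.9
tcp_pos: [0.5251, -0.2564, 0.153]
ee_rot: [150.4, 0.1, 73.7]
ft_force: [-17.8, -2.3, 5.0]
gripper_width: 0.245
```

```bash
python3 -c "
from m import *
plan((MOUTH+.0165*AX,RF))
print(RF.T@ctrl.get_state()['ft_force'])"
```

```text
t 18.9 tcp [ 0.5251 -0.2564  0.153 ] [1.504e+02 1.000e-01 7.370e+01] F [-17.8  -2.3   5. ] w 0.245
[-0.0014, -0.0033, 0.0023] [-0.45, 0.22, -0.2]
[ -7.14560081 -11.81790912 -12.55352616]
```

```bash
python3 -c "
from m import *
s=ctrl.get_state();print(s['q'].round(2),s['tau'].round(1),s['ft_torque'].round(2))"
```

```text
[ -37.04   23.61  118.77   46.38   13.86 -153.82] [  5.5 -46.  -23.9   1.2  -0.5  -0. ] [-0.33  2.88 -0.61]
```

Joint 6 is at its limit (-153.8°), so the commanded pose is out of reach. The stopper is round, so I withdraw, turn 50° about the tool axis and insert again.

Emit:
jog_arm(series=[[[0, 0, -0.015], [0, 0, 0], 1], [[0, 0, -0.035], [0, 0, 0], 1], [[0, 0, -0.055], [0, 0, 0], 1], [[0, 0, -0.066], [0, 0, 10], 1], [[0, 0, -0.066], [0, 0, 20], 1], [[0, 0, -0.066], [0, 0, 30], 1], [[0, 0, -0.066], [0, 0, 40], 1], [[0, 0, -0.066], [0, 0, 50], 1], [[0, 0, -0.066], [0, 0, 50], 1], [[0, 0, -0.066], [0, 0, 50], 1]])

```text
time: 20.15
tcp_pos: [0.4953, -0.2473, 0.2108]
ee_rot: [159.7, -22.1, 28.0]
ft_force: [0.4, -0.7, -0.4]
gripper_width: 0.245
```

Run:
```python
import h,cv2
from m import *
RT=RF@Ro.from_rotvec([0,0,50],degrees=True).as_matrix()
plan((MOUTH+.085*AX,RT),(MOUTH+.0165*AX,RT))
s=ctrl.get_state();R=Ro.from_euler("xyz",s["ee_rot"],degrees=True).as_matrix();print(s["q"].round(1))
n="scene";x,y,w,hh=190,140,64,48
i=ctrl.get_image(n);h.d[n]=i
f=cv2.resize(np.clip(i["frame"][y:y+hh,x:x+w,::-1]*1.2,0,255).astype(np.uint8),(640,480),interpolation=cv2.INTER_CUBIC)
O=s["tcp_pos"]+R[:,2]*.0155
for P,c in((MOUTH,(0,0,255)),(O,(255,0,255)),(O+.03*R[:,2],(0,255,0))):
    p=(h.proj(n,P)-[x,y]+.5)*10;cv2.circle(f,tuple(p.astype(int)),3,c,-1)
cv2.imwrite("pics/c7.png",f)
```

```text
t 20.15 tcp [ 0.4953 -0.2473  0.2108] [159.7 -22.1  28. ] F [ 0.4 -0.7 -0.4] w 0.245
[-0.0053, -0.002, -0.0005] [-0.07, 0.39, 0.05]
[-0.0048, -0.0019, 0.068] [-0.07, 0.39, 0.05]
[-38.5  15.9 119.1  32.7  20.2 -90.9]
```

View pics/c7.png

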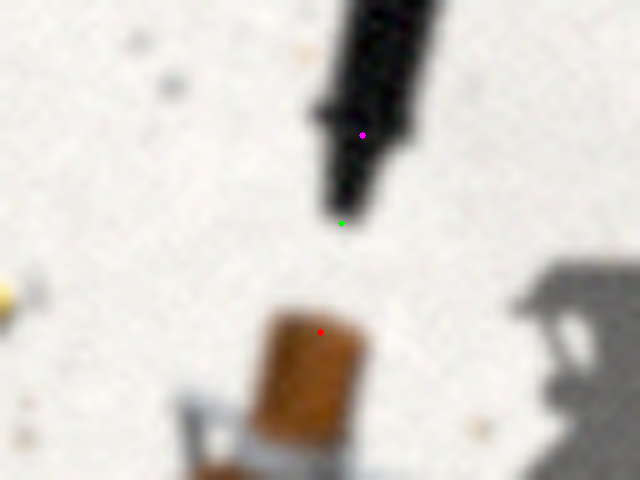

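The stopper is still held along the axis (flange (362,125), tip (345,212)). I align with the axis first.

Emit:
jog_arm(series=[[[-0.005, -0.002, 0], [0, 0.4, 0], 1], [[-0.005, -0.002, 0], [0, 0.4, 0], 1], [[-0.005, -0.002, 0], [0, 0.4, 0], 1], [[-0.005, -0.002, 0.025], [0, 0.4, 0], 1], [[-0.005, -0.002, 0.035], [0, 0.4, 0], 1], [[-0.005, -0.002, 0.035], [0, 0.4, 0], 1], [[-0.005, -0.002, 0.035], [0, 0.4, 0], 1]])

```text
time: 21.08
tcp_pos: [0.507, -0.2525, 0.178]
ee_rot: [159.8, -22.6, 27.9]
ft_force: [-0.1, 0.2, -0.5]
gripper_width: 0.245
```

```bash
python3 -c "
from m import *
RT=RF@Ro.from_rotvec([0,0,50],degrees=True).as_matrix()
plan((MOUTH+.0165*AX,RT));print(ctrl.get_state()['q'].round(1))"
```

```text
t 21.07 tcp [ 0.507  -0.2525  0.178 ] [159.8 -22.6  27.9] F [-0.1  0.2 -0.5] w 0.245
[0.0001, 0.0002, 0.0332] [-0.08, 0.01, -0.15]
[ -38.3   19.9  119.8   42.6   16.3 -100.8]
```

Aligned, with joint 6 well clear of its limit. I insert.

Emit:
jog_arm(series=[[[0, 0, 0.01], [0, 0, 0], 1], [[0, 0, 0.018], [0, 0, 0], 1], [[0, 0, 0.025], [0, 0, 0], 1], [[0, 0, 0.029], [0, 0, 0], 1], [[0, 0, 0.031], [0, 0, 0], 1], [[0, 0, 0.031], [0, 0, 0], 1]])

```text
time: 21.82
tcp_pos: [0.5219, -0.2567, 0.1507]
ee_rot: [159.8, -22.6, 27.9]
ft_force: [0.5, 0.9, -0.7]
gripper_width: 0.246
```

```bash
python3 -c "
from m import *
RT=RF@Ro.from_rotvec([0,0,50],degrees=True).as_matrix()
plan((MOUTH+.0165*AX,RT));print(ctrl.get_state()['ft_force']@RT)"
```

```text
t 21.82 tcp [ 0.5219 -0.2567  0.1507] [159.8 -22.6  27.9] F [ 0.5  0.9 -0.7] w 0.246
[0.0002, 0.0004, 0.0018] [-0.1, 0.02, -0.18]
[ 0.56606783 -0.85895262  0.75211514]
```

Emit:
jog_arm(series=[[[0, 0, 0.001], [0, 0, 0], 1], [[0, 0, 0.002], [0, 0, 0], 1], [[0, 0, 0.003], [0, 0, 0], 1], [[0, 0, 0.003], [0, 0, 0], 1]])

```text
time: 22.32
tcp_pos: [0.5233, -0.2571, 0.1481]
ee_rot: [159.8, -22.6, 27.9]
ft_force: [-0.5, 1.2, -0.3]
gripper_width: 0.25
```

```bash
python3 -c "
from m import *
RT=RF@Ro.from_rotvec([0,0,50],degrees=True).as_matrix()
plan((MOUTH+.0165*AX,RT));print(ctrl.get_state()['ft_force']@RT)"
```

```text
t 22.32 tcp [ 0.5233 -0.2571  0.1481] [159.8 -22.6  27.9] F [-0.5  1.2 -0.3] w 0.25
[0.0003, 0.0004, -0.0012] [-0.1, 0.02, -0.18]
[ 0.00151695 -1.29008564 -0.12638983]
```

Emit:
jog_arm(series=[[[0, 0, 0.001], [0, 0, 0], 1], [[0, 0, 0.002], [0, 0, 0], 1], [[0, 0, 0.002], [0, 0, 0], 1]])

```text
time: 22.7
tcp_pos: [0.5236, -0.2572, 0.1477]
ee_rot: [159.7, -22.6, 27.9]
ft_force: [-18.3, 5.4, 22.7]
gripper_width: 0.246
```

Emit:
jog_arm(series=[[[0, 0, 0.001], [0, 0, 0], 1], [[0, 0, 0.0015], [0, 0, 0], 1], [[0, 0, 0.0015], [0, 0, 0], 1]])

```text
time: 23.08
tcp_pos: [0.524, -0.2575, 0.1472]
ee_rot: [159.7, -22.6, 28.0]
ft_force: [-28.1, 6.2, 34.0]
gripper_width: 0.245
```

```bash
python3 -c "
from m import *
RT=RF@Ro.from_rotvec([0,0,50],degrees=True).as_matrix()
plan((MOUTH+.0165*AX,RT));print(ctrl.get_state()['ft_force']@RT)"
```

```text
t 23.07 tcp [ 0.524  -0.2575  0.1472] [159.7 -22.6  28. ] F [-28.1   6.2  34. ] w 0.245
[0.0002, 0.0002, -0.0023] [0.04, -0.05, -0.16]
[ -7.20864426  -3.7404466  -43.79488487]
```

There is axial contact of 44 N with the TCP about 15 mm above the rim, which equals the grip offset, so the flange is home. I relax, release and retreat.

Emit:
jog_arm(series=[[[0, 0, -0.0015], [0, 0, 0], 1], [[0, 0, -0.003], [0, 0, 0], 1], [[0, 0, -0.003], [0, 0, 0], 0.5], [[0, 0, -0.003], [0, 0, 0], 0.2], [[0, 0, -0.003], [0, 0, 0], 0], [[0, 0, -0.003], [0, 0, 0], 0], [[0, 0, -0.003], [0, 0, 0], 0], [[0, 0, -0.003], [0, 0, 0], 0], [[0, 0, -0.02], [0, 0, 0], 0], [[0, 0, -0.05], [0, 0, 0], 0], [[0, 0, -0.1], [0, 0, 0], 0], [[0, 0, -0.16], [0, 0, 0], 0], [[0, 0, -0.2], [0, 0, 0], 0], [[0, 0, -0.2], [0, 0, 0], 0]])

```text
time: 24.82
tcp_pos: [0.4286, -0.2305, 0.3212]
ee_rot: [159.5, -22.7, 28.0]
ft_force: [-0.1, 0.2, -1.4]
gripper_width: 0.502
```

Run:
```python
import h,cv2
from m import *
im=[]
for n,(x,y,w,hh) in(("scene",(190,150,64,48)),("top",(320,185,64,48)),("scene",(350,180,100,75)),("top",(50,165,100,75))):
    i=ctrl.get_image(n);h.d[n]=i
    f=cv2.resize(np.clip(i["frame"][y:y+hh,x:x+w,::-1]*(2 if n=="top" else 1.15),0,255).astype(np.uint8),(400,300),interpolation=cv2.INTER_CUBIC)
    if w==64:
        for P,c in((MOUTH+.005*AX,(0,0,255)),(MOUTH+.033*AX,(0,255,0))):
            p=(h.proj(n,P)-[x,y]+.5)*6.25;cv2.circle(f,tuple(p.astype(int)),2,c,-1)
    im.append(f)
cv2.imwrite("pics/c8.png",np.vstack([np.hstack(im[:2]),np.hstack(im[2:])]))
plan()
```

```text
t 25.02 tcp [ 0.4291 -0.2303  0.3172] [159.9 -22.5  27.9] F [0.  0.2 0.1] w 0.5
```

View pics/c8.png

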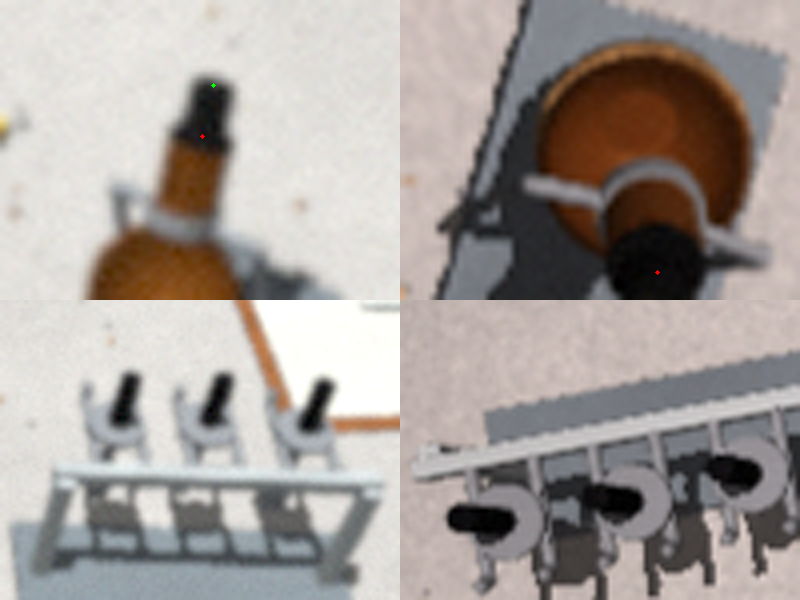

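The stopper sits in the mouth. Its head top (212,83) and flange (202,135) match the seated model and no gap shows. The stirrer hangs upright between the two tools at (630,505) in the top crop. Handing in.

```bash
python3 -c "
from station import ctrl
print(ctrl.hand_in(), ctrl.get_state()['time'])"
```

```text
the job is handed in; nothing more can be done
the job is handed in; nothing more can be done
```

The stirrer hangs in the middle place of the rack and the smaller stopper closes the flask. The job was handed in at about 25 s with the gripper open and clear of everything.

- **Stirrer:** I drew it out along the neck, hung it and released it. In the last pictures it is upright with its collar on both prongs, and the whisk and paddle look undisturbed.
- **Stopper:** The first insertion jammed sideways (about 18 N) because joint 6 was at its limit and the tool ended 3 mm off. I backed out, turned the tool 50° about its axis and inserted again. It then seated with about 44 N along the neck. In the last pictures the flange and head top match the seated pose, with no gap visible at about 2 mm per pixel.
- **Other things:** The gripper went near nothing else. The last crops do not show the big stopper or the bench items, so I did not check those again.

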